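Stand an LED plate up onto its heat-sink studs

ROBOT

A 6-joint arm with a two-finger parallel gripper is mounted at the origin on the work surface. World frame = base frame: x ahead of the robot, y to its left, z up, the work surface at z = 0. Lengths are in m, angles in rad, forces in N, time in s.
With the tool pointing down it reaches from about 0.3 to 0.85 m from the base axis. Payload 5.4 kg.
Tool frame: the origin (TCP) lies midway between the tips of the shut fingers; the grasp point (between the pads) lies 19 mm behind it (grip_point_offset is the distance from the TCP to the grasp point, in m); z points along the fingers, y is the line along which they close (so a half turn about z gives the same grasp; the last joint's range is limited). The gripper opens to 85 mm and grips with 20 to 120 N. Pads are 22 mm wide; open, the fingers measure 114 mm over their backs; the gripper's body (76 mm by 85 mm) begins 54 mm behind the grasp point. The pads swing forward as they close: fully open they stand 13 mm farther back than shut.
Start: joints at [-1.391, 0.158, 1.597, -0, 1.386, -0.21], TCP at [0.218, -0.532, 0.231] pointing down, gripper open.
Joint ranges: [-2.91, 2.91], [-0.94, 2.29], [0.18, 2.7], [-1.29, 4.43], [0.17, 2.64], [-3, 3]. Speed limits (rad/s): [2.57, 2.57, 3.14, 3.14, 3.14, 3.14].

INTERFACE

Orientations are given as a rotation vector (axis times angle).
In Python, from cell import get_obs, capture, job_done, grip_point_offset gives the robot as it stands.
- The arm moves only by the tool move_arm, never from a script. Its argument "increments" is a list of rows, each a list of 2 entries, a list of its own where there are three numbers: the shift along the tool's x, y, z in cm, then the turn about the tool's z in degrees. A call has 1 to 10 rows; each row is the pose to reach, as a shift and turn from the pose commanded when the call began, along the tool's axes at that moment; what a row does not reach only later rows make up. A row lasts 1/12 s, in which the tool goes at most 41.7 mm and 7.16 degrees, less where a joint would pass 70% of its speed; a pose out of reach is approached as far as the arm can. A call with a gripper value outside its range is refused whole. "grip" is the closure, from -1 (fully open) to 1 (shut), set as the call begins (left out, the last holds). The fingers move at their own pace and stop on an object; "grip_force" is the grip in N (left out, the last holds). Time passes only in rows, so rows that repeat a pose let the fingers close. It gives the time, the measured TCP pose, the force, the opening and the grip force at its end, in the units of the state.
- get_obs(): the state, without advancing time (a new reading comes with each control period).
- capture(name): name is "scene" or "top" or "wrist"; returns a dict with "pixels" (480x640x3 uint8, blue, green, red), "z_map" (480x640 float32, m along the optical axis (not along the pixel's ray), 0 where there is no reading), "fx", "fy", "cx", "cy" (pixels), "k1" (the pictures are not rectified: a ray, as slopes to the right and down, at radius r is drawn at 1 + k1 r^2 times it, then the intrinsics apply), "position" and "attitude" of the camera in the world. Camera axes: x right, y up, looking along -z (the intrinsics and any distortion apply to the point x, -y, -z); pixel columns grow to the right and rows downward; lengths in m; the calibration is good to about 2 mm. A picture is of the moment at which its call begins.
- job_done(): hands the job in; it is judged then, once.
The state is a dict: "time": time; "qpos": joint angles; "qd": joint speeds; "tau": joint torques, N m; "tool_pos": TCP position; "tool_rot": TCP orientation; "ft_force": force on the tool from outside, world axes, zero at the start; "moment": the same for the moment, N m; "grip_width": finger opening in m; "grasp_force": force on a finger pad.
Only numpy, scipy, OpenCV 4.12 (cv2) and the standard library are available. Lean on these libraries where they do the work, as an engineer would, in place of code of your own. Each camera call takes 0.05 s, during which the arm holds its last target. There are 200 camera calls.

TASK

Tip the LED plate up on its lower edge against the leaning heat sink, keeping that edge down on the stand's base, and slide it sideways as needed until both its holes drop over the two studs and it lies flush on the heat sink. Leave it there on its own, and do not disturb the multimeter, the parts tray, the jar or the screwdriver.

Things in the scene. Friction and masses are not known exactly. Their poses are not given: they have to be found in the camera images.
- sink: Fixed aluminium finned heat sink. Its flat front face, towards the robot, is 170 mm wide, 110 mm high and leans back 18 degrees from vertical. Origin: middle of the foot line where the face meets the base's top. x points square into the face (away from the robot, 18 degrees down), y left along the foot line, z up along the face. Fins and fan lie behind, to x = 53 mm.
- stand: The stand's fixed aluminium base plate, 10 mm thick, 200 mm wide (y). Origin on its underside, right below the heat sink's foot line; x level, away from the robot; z up. It reaches 150 mm in front of the foot line (-x) and 75 mm behind it. The heat sink's foot is the fence: the plate's lower edge slides on this base up to it.
- stud_left (a point): Root of the left (+y) steel stud, on the heat sink's face, 40 mm left of the middle and 88 mm up the face. The stud is 6 mm thick, stands 12 mm square out of the face (along the sink's -x) and its last 2 mm taper to 3.6 mm.
- stud_right (a point): Root of the right (-y) stud, same, 40 mm right of the middle.
- plate: Loose aluminium LED plate, 130 mm long (x), 150 mm wide (y), 5 mm thick, 0.21 to 0.36 kg. Starts sloping 24 degrees up towards the robot, propped on the wooden block. Origin: middle of its foot edge, on the lower (LED) face. x runs from the raised to the foot edge, y left, z square out of the bare face (up at first; into the heat sink when mounted: then x, y, z lie along the sink's -z, y, x).
- raised_edge (a point): Middle of the plate's raised edge, nearest the robot, on its lower face; 130 mm from the foot edge, about 52 mm above the base at the start, free below back to the block (about 30 mm). The lower face carries two thin LED boards, 2 mm proud at most, with a bare strip 28 mm wide between them down the middle and 52 mm bare along this edge.
- foot_edge (a point): Middle of the plate's foot edge, on its lower face; at the start on the smooth base (friction about 0.35), 12 to 24 mm in front of the sink's foot, up to 30 mm off to either side, 0.12 rad askew. Tipped up, the plate stays leaning on the stud ends, 10 degrees back from vertical, and slides sideways; over the studs it lies back to 18 degrees. Pushed hard above the studs, its foot slips out.
- hole_left (a point): Centre of the plate's left (+y) hole, at the bare face (z = 5 mm), 88 mm from the foot edge and 40 mm left of the middle. The hole is a slot right through, 9 mm wide along y and 14 mm along x. Lies at stud_left when mounted (within a few mm).
- hole_right (a point): The same for the right (-y) hole, 40 mm right of the middle.
- rest_block: Loose wooden block under the plate, 20 mm deep (x) x 90 mm wide (y) x 30 mm high. Origin: centre of its underside, on the base. The slope of the plate rests on its far top edge, 68 mm (level) from the plate's foot edge. It may be moved.
- meter: Loose dark multimeter lying face up, 185 (x) x 88 x 38 mm, dial to 50 mm. Origin: centre of its underside. Bystander.
- parts_tray: Loose black parts tray with nuts and washers, 100 (x) x 140 x 24 mm. Origin: centre of its underside. Bystander.
- jar: Loose small jar of thermal compound, 56 mm across, 52 mm high. Origin: centre of its underside. Bystander.
- screwdriver: Loose screwdriver, 180 mm long, lying along its x. Bystander.
Things that resemble listed ones, but are neither listed nor needed, are in the scene too. Of the things shaped like the plate, the aluminium one is meant.

How it is judged:
By the outcome, as a careful person would: the job done as asked, in the order asked, and still so for the second after the job is handed in, with the robot touching nothing.
It also fails if it takes over 64 s, if anything falls off the work surface, if the arm or the gripper's body presses on something with over 40 N, if the wrist force passes 120 N, or if a joint passes its speed limit or range.

## Working session

There is one attempt and no reset: what is moved stays moved. The work goes in short steps, Python scripts to look and compute and a tool call to move; the robot and the scene stay as the last step left them, time stands still between calls to the robot, and variables do not carry over. Pictures are saved under pics/ and viewed, at most 10 in all, crops included, and the job is handed in when it is done.

Besides the shell and the picture viewer there is one more tool, called by a JSON object that holds its "method" and its "body". move_arm: Moves the arm, as the interface text tells. Its arguments: {"type":"object","properties":{"increments":{"type":"array"},"grip":{"type":"number"},"grip_force":{"type":"number"}},"required":["increments"]}

```bash
ls; mkdir -p pics
cat > h.py <<'E'
import numpy as np, cv2
from scipy.spatial.transform import Rotation as R
from cell import get_obs, capture, job_done, grip_point_offset
def cloud(c):
    v,u=np.mgrid[0:480,0:640]
    K=np.array([[c['fx'],0,c['cx']],[0,c['fy'],c['cy']],[0,0,1.]])
    p=cv2.undistortPointsIter(np.stack([u.ravel(),v.ravel()],1).astype(np.float64)[:,None],K,np.array([c['k1'],0,0,0.]),None,None,(3,50,1e-9))[:,0]
    z=c['z_map'].ravel()
    P=np.stack([p[:,0]*z,-p[:,1]*z,-z],1)
    a=np.array(c['attitude'],float)
    M=a if a.shape==(3,3) else R.from_rotvec(a).as_matrix()
    W=P@M.T+np.array(c['position']); W[z==0]=np.nan
    return W.reshape(480,640,3)
E
python3 - <<'E'
from h import *
o=get_obs(); print(o, grip_point_offset)
for n in['scene','top']:
    c=capture(n); cv2.imwrite(f'pics/{n}0.png',c['pixels']); W=cloud(c); np.savez(f'{n}0.npz',W=W,px=c['pixels'])
    print(n,c['position'],c['attitude'],c['fx'],c['k1'])
E
```

```text
pics
{'time': 0.0, 'qpos': array([-1.39109011e+00,  1.59037607e-01,  1.59826322e+00, -3.45482300e-06,
        1.38622273e+00, -2.10104028e-01]), 'qd': array([-5.06465272e-04, -1.28736608e-03, -2.03600242e-03,  3.16658288e-04,
       -4.85178163e-04,  7.71128556e-05]), 'tau': array([-5.83246983e-04, -3.96004307e+01, -3.31427336e+01, -2.35435273e-04,
        8.58056126e-03, -1.03819349e-05]), 'tool_pos': array([ 0.21837161, -0.53125078,  0.23030783]), 'tool_rot': array([-3.08021552e+00, -6.08070154e-01, -4.07392050e-05]), 'ft_force': array([-0.70185153,  0.21068754,  0.06426804]), 'moment': array([-0.00937373,  0.0123798 ,  0.00613722]), 'grasp_force': 0.0, 'grip_width': 0.08563819103911349} 0.0187
scene [1.29113553 0.27759939 0.72880411] [0.60780842 0.87235291 1.77137315] 517.4790363386743 0.017716943101912307
top [0.42975291 0.00273718 1.2886352 ] [ 0.06866515 -0.08945865 -1.58585234] 595.3190984813101 -0.039676258466980946
```

View pics/scene0.png

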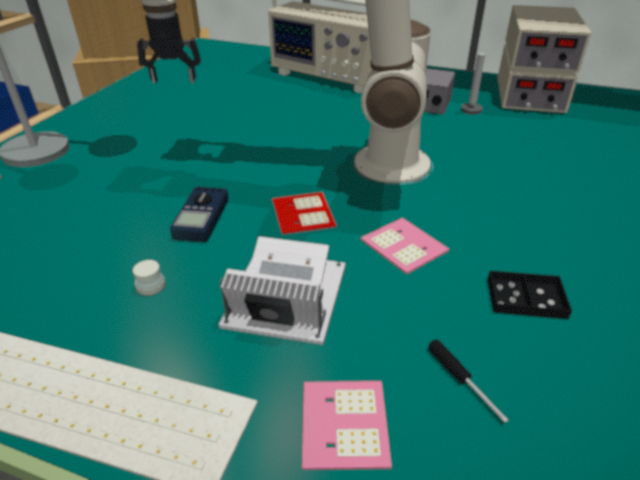

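View pics/top0.png

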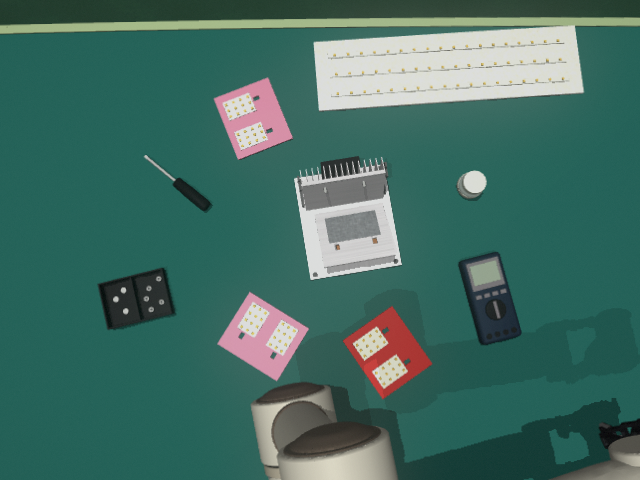

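```bash
cat > m.py <<'E'
from h import *
def fitplane(P,thr=.002,n=400,ok=lambda n:True,seed=0):
    rng=np.random.default_rng(seed);best=None;bc=0
    for _ in range(n):
        a,b,c=P[rng.choice(len(P),3,False)];m=np.cross(b-a,c-a);l=np.linalg.norm(m)
        if l<1e-6: continue
        m/=l
        if m[2]<0:m=-m
        if not ok(m): continue
        i=abs((P-a)@m)<thr
        if i.sum()>bc:bc=i.sum();best=i
    for _ in range(3):
        Q=P[best];c=Q.mean(0);m=np.linalg.svd(Q-c,full_matrices=False)[2][2]
        if m[2]<0:m=-m
        best=abs((P-c)@m)<thr
    return c,m,best
E
python3 - <<'E'
from m import *
d=np.load('top0.npz');W=d['W'];px=d['px']
sub=W[150:285,285:410]; u,v=np.meshgrid(np.arange(285,410),np.arange(150,285))
P=sub.reshape(-1,3);uv=np.stack([u.ravel(),v.ravel()],1);k=~np.isnan(P[:,0])&(P[:,2]>.004);P=P[k];uv=uv[k]
print('table z',np.nanmedian(W[380:440,450:560,2]))
deg=lambda n:np.degrees(np.arccos(n[2]))
# base
cb=P[(P[:,2]<.016)];print('base z',np.median(cb[:,2]),len(cb))
r=cv2.minAreaRect((cb[:,:2]*1000).astype(np.float32));print('base rect',r)
c,n,i=fitplane(P,ok=lambda n:60<deg(n)<80);print('face',c,n,deg(n),i.sum(),'yaw',np.degrees(np.arctan2(-n[1],-n[0])))
c2,n2,i2=fitplane(P[~i],ok=lambda n:15<deg(n)<33);Q=P[~i][i2];print('plate',c2,n2,deg(n2),i2.sum(),'yaw',np.degrees(np.arctan2(-n2[1],-n2[0])))
# face coordinates
yaw=np.arctan2(-n[1],-n[0]);X=np.array([np.cos(yaw),np.sin(yaw),0]);Y=np.array([-X[1],X[0],0]);up=np.cross(-n,Y)
# foot line point: intersect face with z=.01
foot=c+up*((.010-c[2])/up[2])
F=P[i];yy=(F-foot)@Y;zz=(F-foot)@up
print('face y ext',np.percentile(yy,[0,1,50,99,100]),'z',np.percentile(zz,[0,1,99,100]))
S=P[(((P-foot)@n)>.004)&(((P-foot)@n)<.016)&(((P-foot)@up)>.06)]
print('stud pts',np.round(np.c_[(S-foot)@Y,(S-foot)@up,(S-foot)@n]*1000)[:60].tolist())
q=cv2.minAreaRect(((np.c_[(Q-c2)@X,(Q-c2)@Y])*1000).astype(np.float32));print('plate rect in sink XY',q, 'c2 rel foot',(c2-foot)@X,(c2-foot)@Y)
big=cv2.resize(px[150:285,285:410],None,fx=5,fy=4.4,interpolation=cv2.INTER_CUBIC)[:600];
s=np.load('scene0.npz')['px'][225:345,210:355];big2=cv2.resize(s,None,fx=5,fy=5,interpolation=cv2.INTER_CUBIC)
cv2.imwrite('pics/topz.png',cv2.resize(px[150:285,285:410],None,fx=4.4,fy=4.4,interpolation=cv2.INTER_CUBIC)); cv2.imwrite('pics/scz.png',big2[:600])
E
```

```text
table z -0.000807599295686412
base z 0.009250382882913133 3315
base rect ((613.1468505859375, -63.46234130859375), (271.56268310546875, 295.4476623535156), 89.25177001953125)
face [ 0.65655647 -0.05400876  0.06274785] [-0.94141746 -0.13917717  0.30718543] 72.11030704117329 2008 yaw 8.409573233992809
plate [ 0.57299049 -0.07367697  0.03877545] [0.39168547 0.06426977 0.91785178] 23.385979701274138 2630 yaw -170.6816503476672
face y ext [-0.14030074 -0.08540131 -0.00066434  0.08374037  0.09862713] z [-0.00639564 -0.00413789  0.11124719  0.11310434]
stud pts [[-40.0, 89.0, 5.0], [-42.0, 88.0, 5.0], [-39.0, 94.0, 10.0], [-41.0, 95.0, 11.0], [-44.0, 87.0, 7.0], [-39.0, 91.0, 11.0], [-40.0, 92.0, 11.0], [-43.0, 88.0, 10.0], [-39.0, 85.0, 10.0], [-41.0, 85.0, 10.0], [-43.0, 84.0, 10.0], [41.0, 90.0, 5.0], [39.0, 90.0, 5.0], [37.0, 89.0, 5.0], [41.0, 89.0, 7.0], [39.0, 94.0, 10.0], [37.0, 88.0, 6.0], [41.0, 90.0, 9.0], [39.0, 89.0, 9.0], [38.0, 91.0, 11.0], [42.0, 87.0, 10.0], [40.0, 90.0, 12.0], [38.0, 86.0, 10.0], [40.0, 84.0, 11.0]]
plate rect in sink XY ((8.958927154541016, 7.2474517822265625), (146.39842224121094, 242.20462036132812), 0.6932087540626526) c2 rel foot -0.06851729637599842 -0.007235348548953661
```

View pics/topz.png

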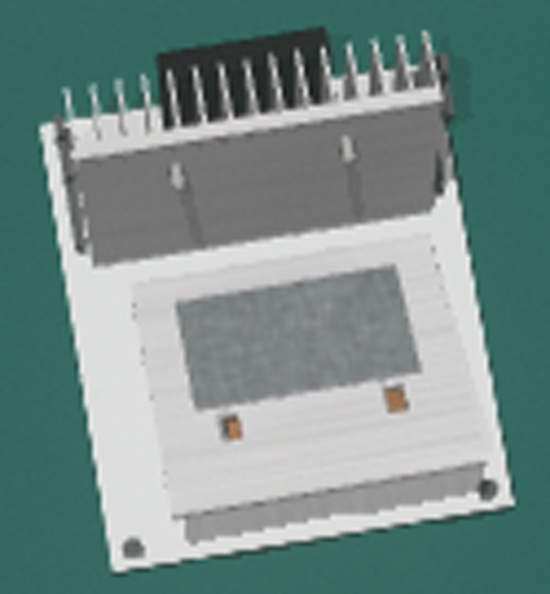

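```bash
cat > fr.py <<'E'
from m import *
# stand frame from first look
n=np.array([-0.94141746,-0.13917717,0.30718543]);c=np.array([0.65655647,-0.05400876,0.06274785])
yaw=np.arctan2(-n[1],-n[0]);X=np.array([np.cos(yaw),np.sin(yaw),0]);Y=np.array([-X[1],X[0],0]);up=np.cross(-n,Y)
foot=c+up*((.0093-c[2])/up[2]); foot=foot+Y*(-.0005-(0))  # middle of foot line (stud mean offset ~-0.5mm)
foot=foot-Y*((foot-c)@Y-0) if False else foot
S=lambda p:np.array([(np.asarray(p)-foot)@X,(np.asarray(p)-foot)@Y,np.asarray(p)[...,2]-.0093])*1000
def tool():
    o=get_obs();M=R.from_rotvec(o['tool_rot']).as_matrix();return o,M
def delta(s,h,y):
    """tool-frame cm shift to put TCP at stand coords (mm) s,y,h above base, from the measured pose"""
    o,M=tool();t=foot+X*s/1000+Y*y/1000;t[2]=.0093+h/1000
    return M.T@(t-o['tool_pos'])*100
E
python3 - <<'E'
from fr import *
import json
d=np.load('top0.npz');W=d['W']
print('yaw',yaw,'foot',foot)
c2=np.array([0.57299049,-0.07367697,0.03877545]);n2=np.array([0.39168547,0.06426977,0.91785178])
cap=capture('top');cp=np.array(cap['position']);M=R.from_rotvec(cap['attitude']).as_matrix() if np.size(cap['attitude'])==3 else np.array(cap['attitude'])
K=np.array([[cap['fx'],0,cap['cx']],[0,cap['fy'],cap['cy']],[0,0,1.]])
H=[]
def on(u,v):
    p=cv2.undistortPointsIter(np.array([[[u,v]]],float),K,np.array([cap['k1'],0,0,0.]),None,None,(3,50,1e-9))[0,0]
    r=M@np.array([p[0],-p[1],-1]);return cp+r*((c2-cp)@n2)/(r@n2)
q=lambda a,b:(285+(a+.5)/4.4-.5,150+(b+.5)/4.4-.5)
names=['hL','hR','footL','footR','raiL','raiR']
for nm,a in zip(names,[(232,428),(397,399.5),(133,287),(428,235),(172,515),(487,462)]):
    p=on(*q(*a));print(nm,np.round(S(p),1),np.round(p,4))
    H.append(p)
ax=H[1]-H[0];ax/=np.linalg.norm(ax);px=np.cross(-ax,n2);px=px if px[0]>0 else -px
m=(H[0]+H[1])/2
print('hole dist',np.linalg.norm(H[1]-H[0])*1e3,'foot',S(m+px*.088),'raised(top face)',S(m-px*.042),'raised low',S(m-px*.042-n2*.005), 'askew deg',np.degrees(np.arctan2((-ax)@-X,(-ax)@Y)))
sx=W[150:285,285:410].reshape(-1,3);k=~np.isnan(sx[:,0]);T=S(sx[k].T.T if 0 else sx[k]) if 0 else None
Z=sx[k];s=(Z-foot)@X*1000;print('behind max h',[(a,round(np.max(Z[(s>a)&(s<a+10),2])*1000-9.3,1)) for a in range(20,110,10)])
o,TM=tool();print('tool x',TM[:,0],'tool y',TM[:,1])
E
```

```text
yaw 0.14677474592547607 foot [ 0.63956253 -0.05702654  0.0093    ]
hL [-93.4  31.8  40.1] [ 0.5425 -0.0393  0.0494]
hR [-92.7 -48.   40.3] [ 0.5549 -0.1181  0.0496]
footL [-14.   66.6   5.5] [0.616  0.0069 0.0148]
footR [-11.9 -81.    5.6] [ 0.6396 -0.1389  0.0149]
raiL [-130.5   66.9   55.9] [ 0.5007 -0.0099  0.0652]
raiR [-130.   -82.9   56.7] [ 0.5231 -0.158   0.066 ]
hole dist 79.79857379254952 foot [-12.28397359  -7.5562569    5.26384237] raised(top face) [-131.60244001   -8.40094739   56.86219584] raised low [-133.58680691   -8.43242436   52.27293694] askew deg 0.4848771388416473
behind max h [(20, np.float64(99.2)), (30, np.float64(110.2)), (40, np.float64(107.4)), (50, np.float64(102.7)), (60, np.float64(100.4)), (70, np.float64(89.7)), (80, np.float64(84.1)), (90, np.float64(-1.8)), (100, np.float64(-2.4))]
tool x [9.24994328e-01 3.79980794e-01 2.97619819e-04] tool y [ 0.37998082 -0.92499327 -0.00142157]
```

Run:
```python
from fr import *
print(delta(-99,150,-8)); o,M=tool(); a=np.degrees(yaw-np.arctan2(M[1,1],M[0,1]));print('turn world',a)
```

```text
[ 47.17880508 -29.47077886   7.18159924]
turn world 76.07705519056692
```

{"method": "move_arm", "body": {"increments": [[[3, -1.9, 0], -6], [[6.5, -4, 0], -13], [[10, -6.2, 0], -20], [[13.5, -8.4, 0.5], -27], [[17, -10.6, 1], -34], [[20.5, -12.8, 1.5], -41], [[24, -15, 2], -48], [[27.5, -17.2, 3], -55], [[31, -19.4, 4], -62], [[34.5, -21.5, 5], -69]], "grip": -1, "grip_force": 20}}

```text
time: 0.98
tool_pos: [0.4554, -0.2015, 0.1814]
tool_rot: [2.188, 2.254, 0.0]
ft_force: [0.3, -1.4, -1.3]
grip_width: 0.0854
grasp_force: 0.0
```

Run:
```python
from fr import *
print(delta(-99,90,-8)); o,M=tool(); a=np.degrees(yaw-np.arctan2(M[1,1],M[0,1]));print('turn world',a,S(o['tool_pos']),o['qpos'])
```

```text
[11.95199483  9.09470924  8.20921496]
turn world 6.730697517583253 [-203.34349059 -116.01941283  172.09601159] [-6.59816590e-01  1.56888162e-03  1.86494284e+00 -1.55331504e-05
  1.27479914e+00 -6.89113954e-01]
```

{"method": "move_arm", "body": {"increments": [[[2, 1.5, 1], -3], [[4.5, 3.5, 2], -6.7], [[7.2, 5.5, 4], -6.7], [[9.6, 7.4, 6], -6.7], [[11.3, 8.6, 7.5], -6.7], [[11.95, 9.1, 8.2], -6.7], [[11.95, 9.1, 8.2], -6.7]]}}

```text
time: 1.57
tool_pos: [0.5419, -0.0801, 0.0976]
tool_rot: [-2.055, -2.371, 0.002]
ft_force: [-0.8, -0.6, 0.5]
grip_width: 0.0852
grasp_force: 0.0
```

Run:
```python
from fr import *
o,M=tool(); print(delta(-99,20,-8),np.degrees(yaw-np.arctan2(M[1,1],M[0,1])),S(o['tool_pos']),M[:,0])
c=capture('scene');cv2.imwrite('pics/s1.png',cv2.resize(c['pixels'][180:350,180:380],None,fx=3.5,fy=3.5,interpolation=cv2.INTER_CUBIC))
```

```text
[0.03934395 0.12651161 6.828814  ] 0.2263690005797754 [-100.01344875   -8.53722383   88.29135886] [-0.14233049  0.98981683  0.00216413]
```

View pics/s1.png

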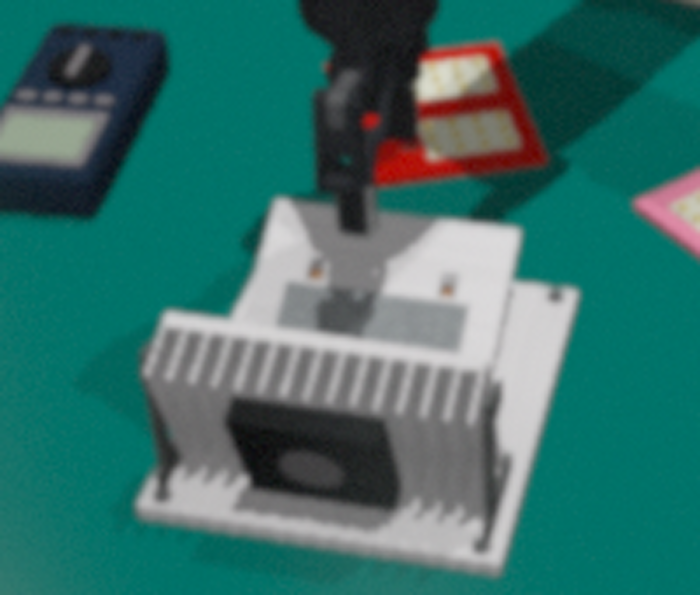

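{"method": "move_arm", "body": {"increments": [[[0, 0.05, 2], 0], [[0, 0.1, 4.5], 0], [[0, 0.1, 6.2], 0], [[0, 0.1, 6.8], 0], [[0, 0.3, 6.8], 0], [[0, 0.6, 6.8], 0], [[0, 0.9, 6.8], 0], [[0, 1.2, 6.8], 0]]}}

```text
time: 2.28
tool_pos: [0.5563, -0.081, 0.0336]
tool_rot: [2.059, 2.369, 0.002]
ft_force: [0.3, -0.5, 0.6]
grip_width: 0.0856
grasp_force: 0.1
```

Run:
```python
from fr import *
o,M=tool(); print(S(o['tool_pos']),o['ft_force'])
```

```text
[-85.8408852  -11.53518954  24.29066962] [ 0.28218295 -0.53824728  0.64868329]
```

{"method": "move_arm", "body": {"increments": [[[0, 0, 0], 0], [[0, 0, 0], 0]]}}

```text
time: 2.45
tool_pos: [0.5556, -0.0804, 0.0326]
tool_rot: [2.059, 2.371, 0.001]
ft_force: [0.2, -0.1, 0.4]
grip_width: 0.0855
grasp_force: 0.0
```

Run:
```python
from fr import *
o,M=tool(); print(S(o['tool_pos']),o['ft_force'],M[:,1],X)
c=capture('top');W=cloud(c)
P=W[150:285,285:410].reshape(-1,3);P=P[~np.isnan(P[:,0])]
s=(P-foot)@X*1e3;y=(P-foot)@Y*1e3;h=P[:,2]*1e3-9.3
k=(h>8)&(s<-8)&(h<70)&(((y>35)&(y<60))|((y<-50)&(y>-75)))
Q=P[k];cc,n,i=fitplane(Q,thr=.0025);q=np.c_[s,y,h][k][i];print('ang',np.degrees(np.arccos(n[2])),np.degrees(np.arctan2(n@Y,n@X)),q.min(0),q.max(0),i.sum())
cv2.imwrite('pics/t1.png',cv2.resize(c['pixels'][150:300,270:420],None,fx=4,fy=4,interpolation=cv2.INTER_CUBIC))
```

```text
[-86.51765967 -10.86118029  23.33096513] [ 0.20105735 -0.05534407  0.39553876] [0.99014345 0.14005039 0.00135537] [0.98924791 0.14624832 0.        ]
ang 21.86834872761718 10.567358079221936 [-123.1701392    35.10307349    8.47981331] [-8.68354738 59.96640092 54.01979981] 164
```

View pics/t1.png

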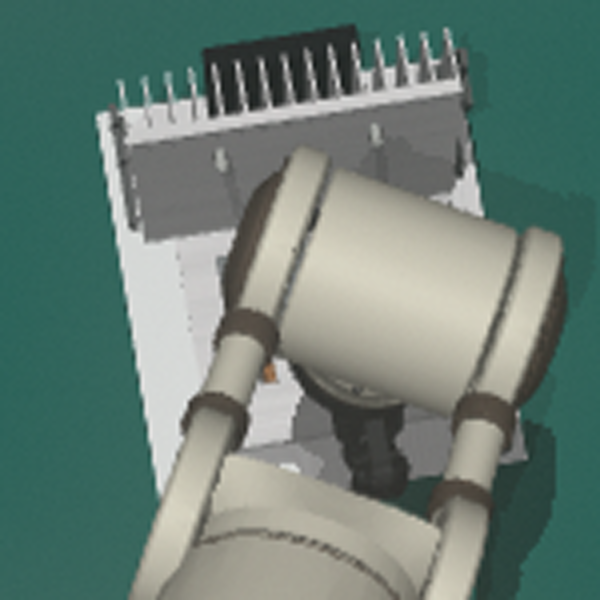

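{"method": "move_arm", "body": {"increments": [[[0, 0.35, 0], 0], [[0, 0.7, 0], 0], [[0, 0.9, -0.4], 0], [[0, 1.1, -0.8], 0], [[0, 1.3, -1.2], 0], [[0, 1.5, -1.6], 0], [[0, 1.75, -2.0], 0], [[0, 2.0, -2.4], 0], [[0, 2.0, -2.4], 0]]}}

```text
time: 3.25
tool_pos: [0.5737, -0.0774, 0.0566]
tool_rot: [-2.058, -2.37, 0.003]
ft_force: [-8.9, -0.3, 3.9]
grip_width: 0.0852
grasp_force: 4.0
```

Run:
```python
from fr import *
o,M=tool(); print(S(o['tool_pos']),o['ft_force'],M[:,1])
c=capture('scene');cv2.imwrite('pics/s2.png',cv2.resize(c['pixels'][200:350,190:360],None,fx=4,fy=4,interpolation=cv2.INTER_CUBIC))
```

```text
[-68.15872052 -10.47640966  47.31398111] [-8.87345394 -0.34529894  3.87398077] [ 0.99012992  0.14011652 -0.00317811]
```

View pics/s2.png

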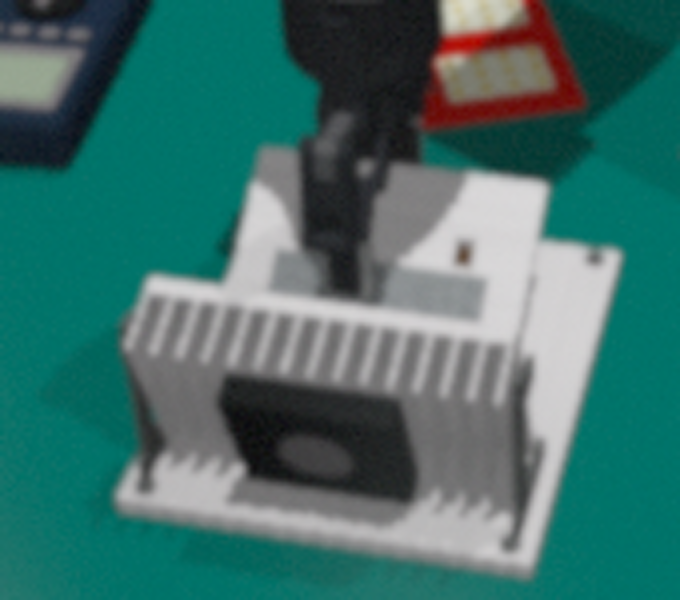

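{"method": "move_arm", "body": {"increments": [[[0, 0.4, -0.55], 0], [[0, 0.8, -1.1], 0], [[0, 1.25, -1.6], 0], [[0, 1.7, -2.1], 0], [[0, 1.7, -2.1], 0]]}}

```text
time: 3.72
tool_pos: [0.5927, -0.0754, 0.0787]
tool_rot: [2.059, 2.37, 0.001]
ft_force: [-3.0, 0.8, 2.9]
grip_width: 0.0855
grasp_force: 1.8
```

{"method": "move_arm", "body": {"increments": [[[0, 0, -0.4], 0], [[0, 0, -0.8], 0], [[0, 0, -1.1], 0], [[0, 0, -1.1], 0]], "grip": -0.5}}

```text
time: 4.05
tool_pos: [0.5921, -0.0751, 0.0887]
tool_rot: [2.059, 2.37, 0.002]
ft_force: [-1.9, -0.3, 1.5]
grip_width: 0.0639
grasp_force: 1.0
```

```bash
cat > look.py <<'E'
from fr import *
import sys
o,M=tool(); print('tcp',S(o['tool_pos']),o['ft_force'],o['grip_width'],'yawerr',np.degrees(yaw-np.arctan2(M[1,1],M[0,1])))
c=capture('scene');W=cloud(c);x=c['pixels']
P=W[190:350,190:370].reshape(-1,3);P=P[~np.isnan(P[:,0])]
s=(P-foot)@X*1e3;y=(P-foot)@Y*1e3;h=P[:,2]*1e3-9.3
# slab away from gripper and above sink / in front of it
k=(s<h*.325-4)&(h>6)&(s>-128)&(abs(y+8)<75)&(abs(y-S(o['tool_pos'])[1])>22)&(h<135)
Q=np.c_[s,y,h][k]
if len(Q)>50:
    cc,n,i=fitplane(Q,thr=2.5);q=Q[i];print('plate angle from horiz',np.degrees(np.arccos(abs(n[2]))),'n',n,'min',q.min(0),'max',q.max(0),len(q),'of',len(Q))
if len(sys.argv)>1: cv2.imwrite('pics/%s.png'%sys.argv[1],cv2.resize(x[190:340,190:360],None,fx=4,fy=4,interpolation=cv2.INTER_CUBIC))
E
python3 look.py
```

```text
tcp [-49.57496801 -10.9759603   79.3935096 ] [-1.85285209 -0.2984755   1.51819336] 0.06390788696284601 yawerr 0.381286667735827
plate angle from horiz 52.210689305569396 n [7.90269250e-01 3.86377356e-04 6.12759629e-01] min [-79.56456626 -82.95143334  44.18062529] max [-28.60902906  66.96769903 107.6290065 ] 1536 of 1834
```

{"method": "move_arm", "body": {"increments": [[[0, 0.2, -0.5], -0.4], [[0, 0.5, -1.0], -0.4], [[0, 0.8, -1.4], -0.4], [[0, 1.2, -1.8], -0.4], [[0, 1.7, -2.2], -0.4], [[0, 2.2, -2.5], -0.4], [[0, 2.2, -2.5], -0.4]], "grip": 0.3}}

```text
time: 4.68
tool_pos: [0.6149, -0.0721, 0.114]
tool_rot: [2.05, 2.377, 0.002]
ft_force: [-0.6, -0.5, 0.8]
grip_width: 0.0299
grasp_force: 0.3
```

```bash
python3 look.py s3
```

```text
tcp [-26.56370338 -11.29434056 104.69103924] [-0.5941109  -0.47827447  0.75582879] 0.029904270646398053 yawerr -0.03970423664438191
plate angle from horiz 72.96942971987536 n [ 9.56148599e-01 -2.18452141e-04  2.92881901e-01] min [-38.92778092 -81.79111388  57.8411101 ] max [-14.2252987   66.96929195 128.17238032] 1587 of 1817
```

View pics/s3.png

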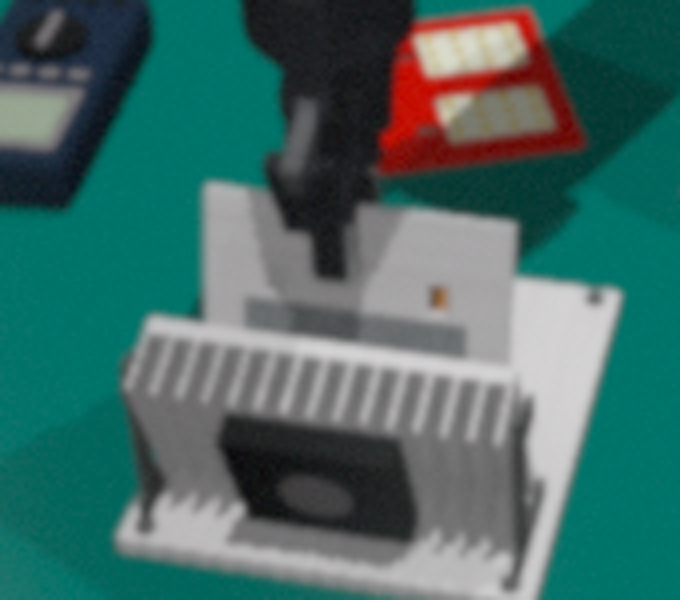

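{"method": "move_arm", "body": {"increments": [[[0, 0.3, -0.3], 0], [[0, 0.7, -0.6], 0], [[0, 1.2, -0.8], 0], [[0, 1.7, -1.0], 0], [[0, 2.2, -1.2], 0], [[0, 2.55, -1.3], 0], [[0, 2.55, -1.3], 0]], "grip": 0.67}}

```text
time: 5.32
tool_pos: [0.6394, -0.0682, 0.1262]
tool_rot: [2.051, 2.378, 0.001]
ft_force: [-0.1, -0.8, -0.1]
grip_width: 0.0142
grasp_force: 0.0
```

```bash
python3 look.py
```

```text
tcp [ -1.77257958 -11.04761834 116.9422576 ] [-0.12383959 -0.77909271 -0.13248886] 0.014197419268228293 yawerr -0.04022701398931806
plate angle from horiz 89.34751250797943 n [9.99934890e-01 7.30028919e-04 1.13878089e-02] min [ -3.37489239 -82.78908328  72.5542628 ] max [  2.13478004  66.94435194 133.0480157 ] 1257 of 1382
```

{"method": "move_arm", "body": {"increments": [[[0, 0, 0], 0], [[0, 0, 0], 0], [[0, 0, 0], 0], [[0, 0, 0], 0], [[0.2, 0, 0], 0], [[0.4, 0, 0], 0], [[0.6, 0, 0], 0], [[0.8, 0, 0], 0], [[0.8, 0, 0], 0]], "grip": 1, "grip_force": 40}}

```text
time: 6.12
tool_pos: [0.6371, -0.0598, 0.1258]
tool_rot: [-2.051, -2.379, -0.0]
ft_force: [0.0, -0.3, 0.2]
grip_width: 0.0035
grasp_force: 41.9
```

```bash
cat > pose.py <<'E'
from fr import *
# in-plane edges of the plate seen by the scene camera above the sink: side edges and top edge, stud vs hole
def sides(c,o):
    W=cloud(c);P=W[190:350,190:370].reshape(-1,3);P=P[~np.isnan(P[:,0])]
    s=(P-foot)@X*1e3;y=(P-foot)@Y*1e3;h=P[:,2]*1e3-9.3
    k=(abs(s-h*.0)<14+h*.33)&(h>112)&(h<131)&(abs(y)<95)
    for lo in(113,118,123):
        j=k&(h>lo)&(h<lo+5);print(lo,'y ext',y[j].min().round(1),y[j].max().round(1),'mid',((y[j].min()+y[j].max())/2).round(2))
    for a in(-70,-45,35,55):
        j=k&(y>a)&(y<a+12);print('y',a,'top h',np.percentile(h[(y>a)&(y<a+12)&(h<150)&(h>115)&(s<60)],98).round(1))
if __name__=='__main__':
    o=get_obs()
    sides(capture('scene'),o)
E
python3 look.py; python3 pose.py
```

```text
tcp [ -2.83144032  -2.39315275 116.50845696] [ 0.02449992 -0.33048865  0.17274988] 0.0035452917966882127 yawerr -0.04386351508689671
plate angle from horiz 89.73797328856456 n [0.999989   0.00104273 0.00457321] min [ -2.68845757 -74.34707419  71.73620714] max [  2.48211789  66.9952139  132.84474994] 1153 of 1270
113 y ext -73.5 75.9 mid 1.22
118 y ext -72.9 75.5 mid 1.28
123 y ext -74.8 75.7 mid 0.41
y -70 top h 132.2
y -45 top h 132.5
y 35 top h 132.0
y 55 top h 132.0
```

Run:
```python
from fr import *
def mids(P,f,lab):
    y=(P-foot)@Y*1e3;s=(P-foot)@X*1e3;h=P[:,2]*1e3-9.3
    j=f(s,y,h)&(abs(y)<100);q=y[j];print(lab,np.percentile(q,[0,.5,99.5,100]).round(1),'mid',((q.min()+q.max())/2).round(2),len(q))
Ps=[]
for n in('scene','top'):
    W=np.load(n+'0.npz')['W'].reshape(-1,3);Ps.append((n+'0',W[~np.isnan(W[:,0])]))
    W=cloud(capture(n)).reshape(-1,3);Ps.append((n+'now',W[~np.isnan(W[:,0])]))
for n,P in Ps:
    mids(P,lambda s,y,h:(h>96)&(h<107)&(s>28)&(s<52),n+' sinktop')
    if 'now' in n: mids(P,lambda s,y,h:(h>115)&(h<131)&(s>-9)&(s<8),n+' plate')
    else: mids(P,lambda s,y,h:(h>25)&(h<50)&(s>-130)&(s<-70),n+' plate0')
```

```text
scene0 sinktop [-86.5 -85.7  83.9  84. ] mid -1.26 654
scene0 plate0 [-83.6 -82.5  66.8  67.3] mid -8.17 1420
scenenow sinktop [-85.7 -85.2  83.8  84.1] mid -0.81 655
scenenow plate [-74.5 -73.8  75.4  76. ] mid 0.79 544
top0 sinktop [-90.6 -88.   84.5  90.1] mid -0.28 550
top0 plate0 [-82.8 -82.   67.   67.6] mid -7.6 1467
topnow sinktop [27.4 27.5 89.4 90.1] mid 58.75 68
topnow plate [-53.9 -53.4  55.8  56.4] mid 1.24 54
```

{"method": "move_arm", "body": {"increments": [[[-0.07, 0, 0], 0], [[-0.13, 0, 0], 0], [[-0.13, 0, 0], 0]]}}

```text
time: 6.57
tool_pos: [0.6374, -0.0616, 0.1258]
tool_rot: [-2.052, -2.379, -0.0]
ft_force: [-0.8, 1.2, 0.8]
grip_width: 0.004
grasp_force: 42.0
```

{"method": "move_arm", "body": {"increments": [[[0, 0, 0], 0], [[0, 0, 0], 0], [[0, 0, -0.1], 0], [[0, 0, -0.2], 0], [[0, 0.2, -0.2], 0], [[0, 0.5, -0.2], 0], [[0, 0.8, -0.2], 0], [[0, 1.1, -0.2], 0], [[0, 1.4, -0.2], 0], [[0, 1.4, -0.2], 0]], "grip": 0.53, "grip_force": 20}}

```text
time: 7.4
tool_pos: [0.6519, -0.0595, 0.1278]
tool_rot: [2.052, 2.379, 0.0]
ft_force: [0.6, -0.2, 0.0]
grip_width: 0.0202
grasp_force: 0.0
```

```bash
python3 look.py; python3 pose.py
```

```text
tcp [ 11.84240027  -4.27063486 118.48484967] [ 0.60403085 -0.21042331  0.03477467] 0.020217029100189837 yawerr -0.0348023587535156
plate angle from horiz 81.4526759433123 n [-9.88893191e-01  7.03281823e-04  1.48626249e-01] min [ 10.76096672 -76.60306142  83.6916368 ] max [ 22.63372959  66.66649253 132.32963511] 835 of 908
113 y ext -76.5 73.4 mid -1.55
118 y ext -75.1 74.1 mid -0.49
123 y ext -76.5 73.9 mid -1.3
y -70 top h 130.4
y -45 top h 131.2
y 35 top h 131.1
y 55 top h 130.1
```

{"method": "move_arm", "body": {"increments": [[[0, 0.3, 0], 0], [[0, 0.6, 0], 0], [[0, 0.9, 0], 0], [[0, 1.2, 0], 0], [[0, 1.4, 0], 0], [[0, 1.4, 0], 0]]}}

```text
time: 8.0
tool_pos: [0.6656, -0.0575, 0.1278]
tool_rot: [2.052, 2.379, 0.0]
ft_force: [-0.1, 0.4, -0.8]
grip_width: 0.0202
grasp_force: 0.3
```

```bash
python3 look.py s4; python3 pose.py
```

```text
tcp [ 25.68480462  -4.23377008 118.49409617] [-0.06602346  0.39779643 -0.84878113] 0.02015976515449331 yawerr -0.03304858749606775
plate angle from horiz 74.67925360169001 n [-0.96446065  0.00149204  0.26422229] min [ 26.53035941 -76.81035067  98.74443531] max [ 37.36652687  66.56227466 129.61070958] 365 of 498
113 y ext -74.9 73.4 mid -0.77
118 y ext -75.8 73.8 mid -0.98
123 y ext -75.7 73.7 mid -0.99
y -70 top h 128.8
y -45 top h 127.7
y 35 top h 128.1
y 55 top h 128.3
```

View pics/s4.png

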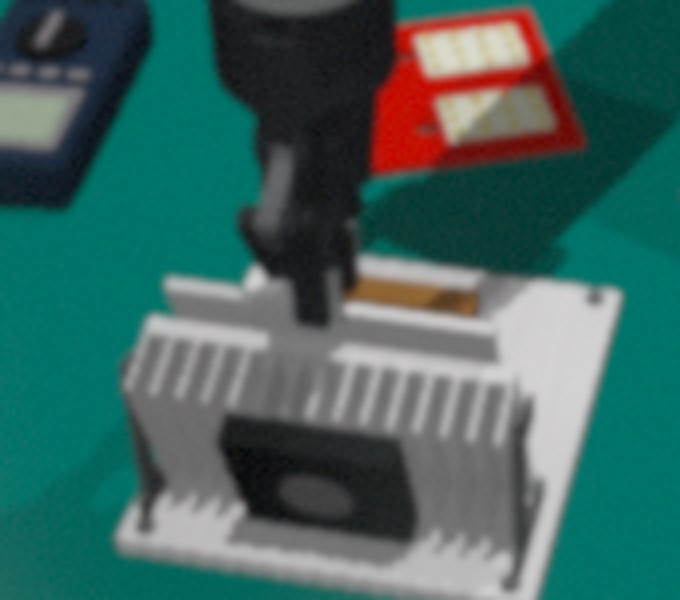

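{"method": "move_arm", "body": {"increments": [[[0, 0.3, 0], 0], [[0, 0.6, 0], 0], [[0, 0.8, 0], 0], [[0, 0.8, 0], 0], [[0, 0.8, 0], 0]]}}

```text
time: 8.52
tool_pos: [0.6731, -0.0563, 0.1277]
tool_rot: [-2.052, -2.379, 0.0]
ft_force: [-0.2, 0.1, 0.8]
grip_width: 0.02
grasp_force: 0.0
```

```bash
python3 look.py; python3 pose.py
```

```text
tcp [ 33.25716162  -4.21798541 118.4296153 ] [-0.1552622   0.12266377  0.75067502] 0.01996621054385614 yawerr -0.03201670408096156
plate angle from horiz 1.7410270994472756 n [ 0.02739371 -0.0131396   0.99953836] min [-101.45873659  -32.48386109   27.74000228] max [-78.83207406  33.22583046  32.72467061] 68 of 143
113 y ext -75.8 74.0 mid -0.91
118 y ext -75.9 74.0 mid -0.98
123 y ext -75.1 73.2 mid -0.96
y -70 top h 127.0
y -45 top h 126.8
y 35 top h 126.8
y 55 top h 126.8
```

{"method": "move_arm", "body": {"increments": [[[0, 0, -0.6], 0], [[0, 0, -1.8], 0], [[0, 0, -3.5], 0], [[0, 0, -6], 0], [[0, -3, -9], 0], [[0, -7, -11], 0], [[0, -11, -12], 0], [[0, -15, -12], 0], [[0, -19, -12], 0], [[0, -22, -12], 0]]}}

```text
time: 9.45
tool_pos: [0.4531, -0.0887, 0.2492]
tool_rot: [2.051, 2.377, -0.0]
ft_force: [-0.2, -0.4, 0.4]
grip_width: 0.02
grasp_force: 0.0
```

{"method": "move_arm", "body": {"increments": [[[-4, -1, 0], 0], [[-8, -2, 0], 0], [[-12, -2, 0], 0], [[-16, -2, 0], 0], [[-20, -2, 0], 0], [[-23, -2, 0], 0], [[-24, -2, 0], 0], [[-24, -2, 0], 0], [[-24, -2, 0], 0]]}}

```text
time: 10.2
tool_pos: [0.4709, -0.3285, 0.2485]
tool_rot: [2.052, 2.378, 0.001]
ft_force: [-0.2, 0.6, -0.7]
grip_width: 0.0199
grasp_force: 0.0
```

Run:
```python
from fr import *
o=get_obs();print(o['time'],S(o['tool_pos']))
c=capture('top');W=cloud(c);P=W[140:290,280:415].reshape(-1,3);P=P[~np.isnan(P[:,0])]
s=(P-foot)@X*1e3;y=(P-foot)@Y*1e3;h=P[:,2]*1e3-9.3
Q=np.c_[s,y,h];k=(h>5)&(s>-25)&(abs(y)<73)&(s<h*.325+5)
cc,n,i=fitplane(Q[k],thr=2);q=Q[k][i];print('lean',90-np.degrees(np.arccos(abs(n[2]))),n,q.min(0),q.max(0),len(q),k.sum())
f=np.array([-np.cos(np.radians(18)),0,np.sin(np.radians(18))])
d=Q@f;z=Q@np.array([np.sin(np.radians(18)),0,np.cos(np.radians(18))])
for a in(-70,-20,30,):
  for b in(15,50,100,118):
    j=k&(y>a)&(y<a+35)&(z>b)&(z<b+12)&(d<11); print(a,b,'dist from face',np.median(d[j]).round(1) if j.any() else None)
st=(d>8.5)&(d<15)&(z>78)&(z<98);print('stud tips',np.c_[y,z,d][st].round(0).tolist())
a=cv2.resize(c['pixels'][150:290,280:420],None,fx=4,fy=4,interpolation=cv2.INTER_CUBIC)
cv2.imwrite('pics/t2.png',a)
```

```text
10.2 [-206.59766052 -243.89719178  239.16723104]
lean 18.321404450954347 [-0.94930522 -0.00234105  0.31434712] [ -6.18066588 -72.97251743   5.07041938] [ 38.14134058  72.98470533 129.9342061 ] 1865 2200
-70 15 dist from face 5.7
-70 50 dist from face 5.7
-70 100 dist from face 5.0
-70 118 dist from face 4.6
-20 15 dist from face 5.0
-20 50 dist from face 4.9
-20 100 dist from face 5.3
-20 118 dist from face 4.3
30 15 dist from face 5.5
30 50 dist from face 5.7
30 100 dist from face 5.2
30 118 dist from face 4.7
stud tips [[-40.0, 93.0, 9.0], [-42.0, 92.0, 9.0], [-38.0, 89.0, 9.0], [-40.0, 93.0, 12.0], [-43.0, 87.0, 9.0], [-38.0, 89.0, 12.0], [-40.0, 87.0, 11.0], [-42.0, 90.0, 13.0], [42.0, 91.0, 10.0], [40.0, 91.0, 10.0], [38.0, 90.0, 10.0], [42.0, 87.0, 10.0], [40.0, 88.0, 11.0], [38.0, 88.0, 11.0], [41.0, 89.0, 13.0]]
```

View pics/t2.png

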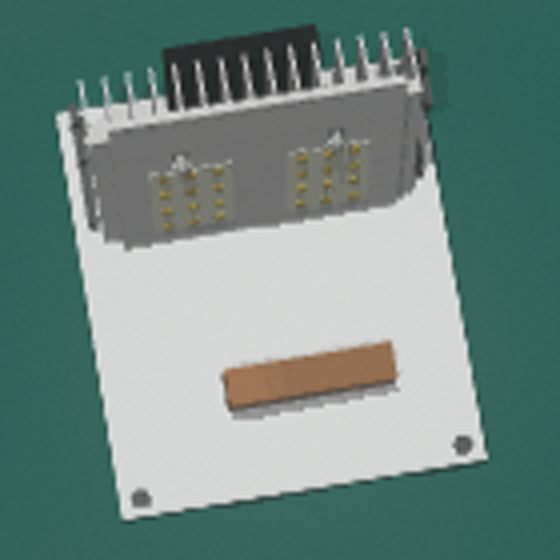

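The plate lies flush on the heat sink: it leans 18.3°, its surface is about 5 mm off the face, and both studs show through the holes at crop pixels (180,163) and (336,138). The robot is clear of everything.

```bash
python3 -c "
from cell import *
print(job_done())"
```

```text
the job is handed in; nothing more can be done
None
```

The LED plate lies flush on the heat sink with both holes over the studs, the robot is clear, and the job was handed in at about 10 s of the 64 s allowed.

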